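# Open the ratchet bookend of the living-room book rack

## Robot

A 6-joint arm with a two-finger parallel gripper is mounted at the origin on the work surface. World frame = base frame: x ahead of the robot, y to its left, z up, the work surface at z = 0. Lengths are in mm, angles in rad, forces in N, time in s.
With the tool pointing down it reaches from about 325 to 875 mm from the base axis. Payload 4.4 kg.
Tool frame: the origin (TCP) lies midway between the tips of the shut fingers; the grasp point (between the pads) lies 19 mm behind it; z points along the fingers, x is the direction in which the jaws open and shut, and the axes are right-handed (so a half turn about z gives the same grasp; the last joint's range is limited). The gripper opens to 85 mm and grips with 20 to 120 N. Pads are 22 mm wide; open, the fingers measure 114 mm over their backs; the gripper's body (76 mm by 85 mm) begins 54 mm behind the grasp point. The pads swing forward as they close: fully open they stand 13 mm farther back than shut.
Start: joints at [-1.31, 0.207, 1.542, -0, 1.393, -0.15], TCP at [229.61, -527.168, 231.282] pointing down, gripper open.
Joint ranges: [-2.73, 2.73], [-0.86, 2.22], [0.23, 2.46], [-1.11, 4.25], [0.08, 2.63], [-2.82, 2.82]. Speed limits (rad/s): [2.79, 2.79, 3.14, 3.14, 3.14, 3.14].

## Interface

Orientations are given as a unit quaternion [w, x, y, z].
In Python, from workcell import robot gives the robot as it stands. The module is installed in compiled form; this text tells all that it offers.
- The arm moves only by the tool move_arm, never from a script. Its argument "moves" is a list of rows, each an object with "offset": the shift along the tool's x, y, z in m, a list of three; "spin": the turn about the tool's z in rad; "gripper": the opening, from 0 (shut) to 1 (fully open). In form: [{"offset": [x, y, z], "spin": spin, "gripper": gripper}, ...]. A call has exactly 10 rows; each row shifts and turns the pose as measured when the row begins, along the tool's axes as they then stand; what a row does not reach is not made up. A row lasts 1/8 s, in which the tool goes at most 62.5 mm and 10.7 degrees, less where a joint would pass 70% of its speed; a pose out of reach is approached as far as the arm can. A call is refused whole if a number of a shift passes 0.0625 or a number of a turn 0.188, either way. A call with a gripper value outside its range is refused whole. The fingers move at their own pace and stop on an object; "force" is the grip in N (left out, the last holds). Time passes only in rows, so rows that do not move let the fingers close, or fill a call up. It gives the time, the measured TCP pose, the force and the opening at its end, in the units of the state.
- robot.get_obs(): the state, without advancing time (a new reading comes with each control period).
- robot.read_camera(name): name is "scene" or "top"; returns (picture, depth): 420x560x3 uint8, blue, green, red; 420x560 float32, mm along the optical axis (not along the pixel's ray), 0 where there is no reading.
- robot.get_calibration(name): a dict with "fx", "fy", "cx", "cy" (pixels), "dist" ([k1, k2, p1, p2, k3] as OpenCV has them; the pictures are not rectified), "R" (3x3) and "t" (3): a world point X has camera coordinates R X + t. Camera axes: x right, y down, z forward; pixel columns grow to the right and rows downward; lengths in mm; the calibration is good to about 2 mm. A picture is of the moment at which its call begins. get_calibration takes no time and is no camera call.
- robot.finish_job(): hands the job in, once; it reports no verdict.
Trained networks look in the newest picture that a camera, given by its name, has taken for a name from the list of things; names that differ only in an ending like _2 or _b are one class to them, and where a whole thing is asked for, a point or a joint stands for the part that bears it (a point fixed in the world has none). Each returns a list of dicts, best first, with "score" (0 to 1); they miss things now and then, are a little off and sometimes report something else, mostly with a low value. They report only what shows in the picture. A call takes as long as a camera call. They do not tell look-alikes from the thing itself.
- robot.masks_of(camera, label): "region" (420x560 bool, what is visible of it) and "uv" ([column, row] in pixels, amid what is visible of it).
- robot.spot_point(camera, label): "uv" ([column, row] in pixels: a listed point, or the origin of a listed thing).
The state is a dict: "time": time; "qpos": joint angles; "qvel": joint speeds; "effort": joint torques, N m; "eef_pos": TCP position; "orientation": TCP orientation; "ft_force": force on the tool from outside, world axes, zero at the start; "wrist_torque": the same for the moment, N m; "gripper_width": finger opening in mm.
Only numpy, scipy, OpenCV 4.12 (cv2) and the standard library are available. Lean on these libraries where they do the work, as an engineer would, in place of code of your own. Each camera call takes 0.05 s, during which the arm holds its last target. There are 200 camera calls.

## Task

Make room in the book rack for another book: with your fingertips press the ribbed release pad on the sliding bookend down and, keeping it pressed, push the bookend along its bar away from the books, all the way back to the wooden end stop; then let go of it and come clear. Only press and push: lift or pick up nothing, leave the books standing in the rack and everything else on the table where it is.

Things in the scene. Friction and masses are not known exactly. Their poses are not given: they have to be found in the camera images.
- rack: Book rack fixed to the table: wooden board 130 mm (its x) by 400 (its y), 14 thick; end panel and books at its +y end; a steel bar along y carries the sliding bookend. Origin: centre of the board's underside, z up. The bookend opens along the rack's -y, to a wooden stop (90 wide, top 64 mm up) with its face at y = -155. Saw teeth under the bar (10 mm pitch) block opening unless the pad is down.
- jaw (a joint): Travel of the sliding bookend (grey sheet-metal jaw) along the rack's -y, m: 0 nearest the books, 0.12 against the end stop (hard). Starts at 0 to 0.035. It drags with about 2 N while the release is down; with the release up it moves only towards the books, in 10 mm clicks. It stays where it is left.
- release (a joint): Travel of the release pad, m: 0 is up, 0.010 is fully down (straight down, hard stop). A spring lifts it: about 2.5 N to start, 5.5 N fully down. The pawl is clear of the teeth from 0.005 on. Let go, it springs up and locks the bookend again.
- pad_top (a point): Centre of the top of the release pad: ribbed black plate 44 mm (rack x) by 56 mm (rack y), 74 mm above the table when up, 64 when down; it rides on the bookend. Towards rack -y stands the lip; 64 mm towards +y the bookend's upright plate (110 mm wide, top 132 mm above the table), and behind that the books, up to 182 mm above the table.
- lip_face (a point): Point on the pad-side face of the push lip, an upright grey lip of the bookend, 70 mm wide (rack x), 10 mm thick, top 103 mm above the table, its face 34 mm towards rack -y from the pad's centre. Fingers pressing the pad push against this face. The point is 90 mm above the table and moves with the bookend.
- book_thick: Blue book standing in the rack next to the end panel, 36 mm thick, 105 mm deep, 168 mm high. Origin at the centre of its foot. Leave it.
- book_mid: Green book standing in the rack, 28 x 105 x 145 mm high. Origin at the centre of its foot. Leave it.
- book_thin: Brown book standing in the rack nearest to the bookend, 24 x 105 x 152 mm high. Origin at the centre of its foot. Leave it.
- new_book: Grey book lying flat on the table on the far side of the rack, 105 x 150 x 26 mm thick. Origin at the centre of its underside. Leave it.
- wine_glass: Empty wine glass on the far side of the rack beside the books, 190 mm high, 74 mm across. Origin at the centre of its foot. Leave it.
- mug: White mug on the robot's side of the rack, 78 mm across, 88 mm high, handle at its +y. Origin at the centre of its foot. Leave it.
- remote: Black remote control lying on the robot's side of the rack, 45 x 160 x 18 mm. Origin at the centre of its underside. Leave it.
- spectacle_case: Dark brown spectacle case lying on the robot's side of the rack, 62 x 155 x 36 mm. Origin at the centre of its underside. Leave it.
- candle_jar: Amber glass candle jar with a wooden cap on the far side of the rack, 68 mm across, 75 mm high. Origin at the centre of its foot. Leave it.
There are look-alikes about, which are no part of the job. Leave any yellow look-alike of the book_thick alone.

How it is judged:
By the outcome, as a careful person would: the job done as asked, in the order asked, and still so for the second after the job is handed in, with the robot touching nothing.
It also fails if it takes over 32 s, if anything falls off the work surface, if the arm or the gripper's body presses on something with over 40 N, if the wrist force passes 120 N, or if a joint passes its speed limit or range.

## Working session

There is one attempt and no reset: what is moved stays moved. The work goes in short steps, Python scripts to look and compute and a tool call to move; the robot and the scene stay as the last step left them, time stands still between calls to the robot, and variables do not carry over. Pictures are saved under pics/ and viewed, about 8 in all and at most 12, crops included, and the job is handed in when it is done.

Besides the shell and the picture viewer there is one more tool, called after "Call:" in YAML: its name, and indented under it one key for each argument. move_arm: Moves the arm, as the interface text tells. Its arguments: {"type":"object","properties":{"moves":{"type":"array","items":{"type":"object","properties":{"offset":{"type":"array","items":{"type":"number"}},"spin":{"type":"number"},"gripper":{"type":"number"}}}},"force":{"type":"number"}},"required":["moves"]}

```bash
mkdir -p pics
cat > h.py <<'E'
import numpy as np, cv2
from workcell import robot
def world(cam,uv,depth,r=2):
    c=robot.get_calibration(cam);K=np.array([[c['fx'],0,c['cx']],[0,c['fy'],c['cy']],[0,0,1.]])
    n=cv2.undistortPoints(np.array([[uv]],float),K,np.array(c['dist'],float))[0,0]
    u,v=int(round(uv[0])),int(round(uv[1]));p=depth[max(v-r,0):v+r+1,max(u-r,0):u+r+1];p=p[p>0]
    z=np.median(p); R=np.array(c['R']);return R.T@(np.array([n[0]*z,n[1]*z,z])-np.array(c['t']).ravel())
E
python3 - <<'E'
from h import *
o=robot.get_obs();print({k:np.round(v,3) for k,v in o.items()})
np.set_printoptions(precision=1,suppress=True)
for cam in ("scene","top"):
    p,d=robot.read_camera(cam);cv2.imwrite(f"pics/{cam}0.png",p);np.save(f"{cam}0.npy",d)
    for l in ("pad_top","lip_face","book_thin","book_thick","rack"):
        for q in robot.spot_point(cam,l)[:2]:
            try:print(cam,l,round(q['score'],2),np.array(q['uv']),world(cam,q['uv'],d))
            except Exception as e:print(cam,l,e)
E
```

```text
{'time': np.float64(0.0), 'qpos': array([-1.311,  0.207,  1.543, -0.   ,  1.394, -0.151]), 'qvel': array([-0.002, -0.001, -0.   , -0.001, -0.002,  0.   ]), 'effort': array([-1.0000e-03, -3.8303e+01, -2.9159e+01, -1.0000e-03,  1.1000e-02,
        0.0000e+00]), 'eef_pos': array([ 229.393, -526.403,  230.095]), 'orientation': array([-0.001,  0.836, -0.548, -0.001]), 'ft_force': array([ 0.097, -0.162,  0.185]), 'wrist_torque': array([-0.06 , -0.015,  0.008]), 'gripper_width': np.float64(85.518)}
scene pad_top 0.5 [314.1 221.4] [573.2  90.1  72.7]
scene pad_top 0.2 [299.9 228.6] [577.5  41.3  88.9]
scene lip_face 0.87 [300.3 228.9] [578.4  41.6  88.5]
scene book_thin 0.78 [336.7 212.7] [590.1 145.6  73.3]
scene book_thick 0.76 [264.8 159. ] [276.6 207.9  16.6]
scene book_thick 0.59 [397.2 187.7] [686.8 217.5 165. ]
scene rack 0.87 [313.7 240.5] [610.3  50.1  70.6]
top pad_top 0.58 [277.1 184.8] [570.5  81.2  73.3]
top lip_face 0.77 [291.6 181.8] [572.2  50.8  92.9]
top lip_face 0.34 [200.5 144.6] [680.8 254.9  13.4]
top book_thin 0.84 [225.9 199.4] [524.4 182.  162.3]
top book_thin 0.74 [320.5 126.6] [715.  -20.5  25. ]
top book_thick 0.85 [217.7 330.1] [271.2 202.9 134. ]
top book_thick 0.78 [144.7 186.4] [563.4 355.4 117.5]
top rack 0.66 [272.2 191.6] [555.9  91.9  73. ]
```

View pics/scene0.png

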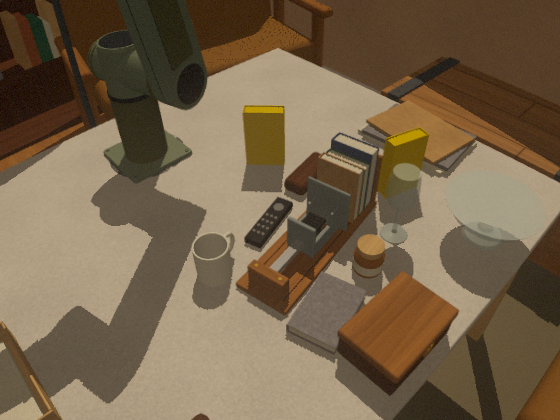

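View pics/top0.png

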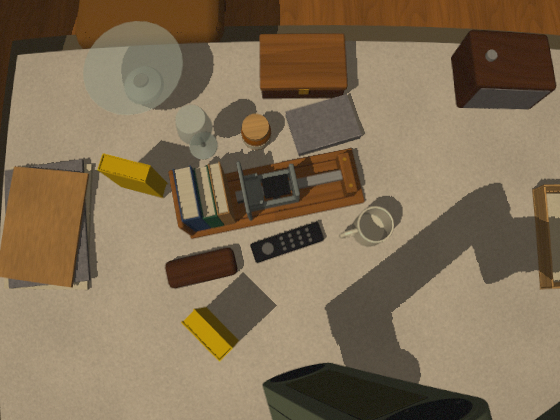

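The scene picture shows one rack. The pad is at about (314,221), the lip at (300,229) and the end stop at (268,283). In the top picture the pad is at (277,185), the lip at (293,183) and the stop at (349,175). The yellow books at (265,135) and (405,160) are look-alikes standing outside the rack, so I leave them alone. Next I'll work out the rack's axis.

Run:
```python
from h import *
np.set_printoptions(precision=1,suppress=True)
c=robot.get_calibration("top");K=np.array([[c['fx'],0,c['cx']],[0,c['fy'],c['cy']],[0,0,1.]])
d=np.load("top0.npy");v,u=np.mgrid[0:420,0:560]
n=cv2.undistortPoints(np.stack([u,v],-1).reshape(-1,1,2).astype(float),K,np.array(c['dist'],float))[:,0]
z=d.ravel();W=((np.c_[n*z[:,None],z]-np.array(c['t']).ravel())@np.array(c['R'])).reshape(420,560,3);np.save("W.npy",W)
def box(name,u0,u1,v0,v1,z0,z1):
    P=W[v0:v1,u0:u1].reshape(-1,3);P=P[(P[:,2]>z0)&(P[:,2]<z1)&(d[v0:v1,u0:u1].ravel()>0)]
    r=cv2.minAreaRect(P[:,:2].astype(np.float32));print(name,len(P),P.mean(0),np.array(r[0]),np.array(r[1]),round(r[2],1))
box("stop",330,365,148,205,57,70)
box("lip",284,302,160,206,97,108)
box("plate",232,262,155,222,125,138)
box("pad",262,288,165,204,68,80)
box("books",170,232,155,235,135,190)
p=cv2.imread("pics/top0.png")[135:245,165:370];cv2.imwrite("pics/crop.png",cv2.resize(p,None,fx=3.8,fy=3.8,interpolation=cv2.INTER_CUBIC))
m=robot.masks_of("top","rack")[0]["region"];P=W[m];P=P[(P[:,2]>5)&(P[:,2]<24)]
r=cv2.minAreaRect(P[:,:2].astype(np.float32));print("board",r,P.mean(0))
```

```text
stop 484 [596.9 -71.5  63.7] [596.7 -63.4] [90.7 43.8] 10.7
lip 162 [574.2  45.9 101.8] [574.9  45.9] [69.7 10.3] 11.3
plate 211 [554.3 150.8 130.9] [554.7 150.9] [108.1   8. ] 11.0
pad 507 [567.8  85.5  73.2] [567.9  84.4] [44.3 55.5] 10.9
books 2932 [536.  235.2 165. ] [539.3 237.5] [118.2 106.3] 11.0
board ((566.2997436523438, 91.60746002197266), (131.2766876220703, 399.8957824707031), 11.005975723266602) [563.9  45.9  13.7]
```

View pics/crop.png

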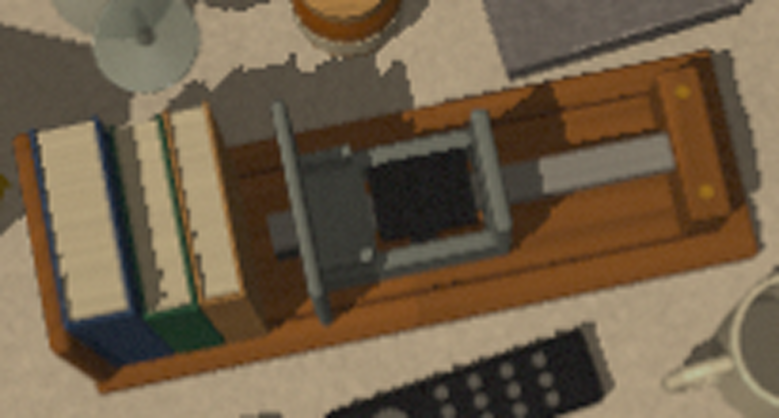

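The crop confirms the rack: pad in the middle, lip to its right, stop at the far right, and blue, green and brown books at the left. Rack yaw is 11°, and the jaw has about 104 mm still to travel. I'm setting out with the fingers shut and tool x turned to rack -y.

Call:
move_arm:
  moves:
    - {"offset": [0,0,0],"spin": 0.108,"gripper": 0}
    - {"offset": [0,0,0],"spin": 0.108,"gripper": 0}
    - {"offset": [-0.04,-0.035,0],"spin": 0,"gripper": 0}
    - {"offset": [-0.04,-0.035,0],"spin": 0,"gripper": 0}
    - {"offset": [-0.04,-0.035,0],"spin": 0,"gripper": 0}
    - {"offset": [-0.04,-0.035,0],"spin": 0,"gripper": 0}
    - {"offset": [-0.04,-0.035,0],"spin": 0,"gripper": 0}
    - {"offset": [-0.04,-0.035,0],"spin": 0,"gripper": 0}
    - {"offset": [-0.04,-0.035,0],"spin": 0,"gripper": 0}
    - {"offset": [-0.04,-0.035,0],"spin": 0,"gripper": 0}
  force: 40

```text
time: 1.9
eef_pos: [451.2, -154.9, 232.6]
orientation: [0.0, 0.767, -0.641, 0.004]
ft_force: [0.6, -0.2, 0.2]
gripper_width: 0.3
```

```bash
cat > s.py <<'E'
from h import *
from scipy.spatial.transform import Rotation as Ro
np.set_printoptions(precision=1,suppress=True)
o=robot.get_obs();q=np.array(o['orientation']);R=Ro.from_quat(q[[1,2,3,0]]).as_matrix()
p=np.array(o['eef_pos']);a=np.radians(11);x=np.array([np.cos(a),np.sin(a)]);y=np.array([-x[1],x[0]])
e=p[:2]-[566.3,91.6];print(round(o['time'],2),p,"rack xy",e@x,e@y,"toolx deg",np.degrees(np.arctan2(R[1,0],R[0,0])),"tilt",R[:,2],"F",o['ft_force'],"rackF",o['ft_force'][:2]@x,o['ft_force'][:2]@y,o['gripper_width'])
T=np.array([*( [566.3,91.6]+1*x-22*y),100]);print("to above pad, tool axes",R.T@(T-p))
E
python3 s.py
```

```text
1.9 [ 451.2 -154.9  232.6] rack xy -159.98296594758295 -219.98920559353687 toolx deg -79.78684420019593 tilt [ 0. -0. -1.] F [ 0.6 -0.2  0.2] rackF 0.5446819260404644 -0.35395087222052546 0.30850786384528606
to above pad, tool axes [-201.  -157.7  132.1]
```

Call:
move_arm:
  moves:
    - {"offset": [-0.0405,-0.0315,0],"spin": -0.014,"gripper": 0}
    - {"offset": [-0.0405,-0.0315,0],"spin": 0,"gripper": 0}
    - {"offset": [-0.0405,-0.0315,0],"spin": 0,"gripper": 0}
    - {"offset": [-0.0405,-0.0315,0],"spin": 0,"gripper": 0}
    - {"offset": [-0.0405,-0.0315,0],"spin": 0,"gripper": 0}
    - {"offset": [0,0,0],"spin": 0,"gripper": 0}
    - {"offset": [0,0,0.03],"spin": 0,"gripper": 0}
    - {"offset": [0,0,0.03],"spin": 0,"gripper": 0}
    - {"offset": [0,0,0.03],"spin": 0,"gripper": 0}
    - {"offset": [0,0,0.02],"spin": 0,"gripper": 0}

```text
time: 3.15
eef_pos: [575.1, 81.3, 123.8]
orientation: [-0.002, 0.773, -0.634, 0.009]
ft_force: [0.5, 0.2, 0.2]
gripper_width: -0.1
```

```bash
python3 s.py
```

```text
3.15 [575.1  81.3 123.8] rack xy 6.682751488850432 -11.83687449469057 toolx deg -78.67276835659247 tilt [ 0. -0. -1.] F [0.5 0.2 0.2] rackF 0.5192941980197031 0.10297501986087869 -0.07728812942929533
to above pad, tool axes [ 9.8  6.1 23.8]
```

Call:
move_arm:
  moves:
    - {"offset": [0.004,0.003,0],"spin": 0,"gripper": 0}
    - {"offset": [0.004,0.003,0],"spin": 0,"gripper": 0}
    - {"offset": [0,0,0],"spin": 0,"gripper": 0}
    - {"offset": [0,0,0.012],"spin": 0,"gripper": 0}
    - {"offset": [0,0,0.012],"spin": 0,"gripper": 0}
    - {"offset": [0,0,0.012],"spin": 0,"gripper": 0}
    - {"offset": [0,0,0.006],"spin": 0,"gripper": 0}
    - {"offset": [0,0,0.004],"spin": 0,"gripper": 0}
    - {"offset": [0,0,0.004],"spin": 0,"gripper": 0}
    - {"offset": [0,0,0.002],"spin": 0,"gripper": 0}

```text
time: 4.4
eef_pos: [571.3, 69.0, 70.2]
orientation: [-0.001, 0.773, -0.634, 0.01]
ft_force: [-2.9, 0.7, 2.8]
gripper_width: -0.1
```

```bash
python3 s.py
python3 - <<'E'
from h import *
a,_=robot.read_camera("scene");b,_=robot.read_camera("top")
a=cv2.resize(a[150:310,210:410],(600,480));cv2.imwrite("pics/press.png",a)
E
```

```text
4.4 [571.3  69.   70.2] rack xy 0.6205236734927715 -23.183725869678867 toolx deg -78.77294054848954 tilt [ 0. -0. -1.] F [-2.9  0.7  2.8] rackF -2.7042082453862943 1.2220610542185464 -0.1440116491390197
to above pad, tool axes [ -0.8  -0.8 -29.8]
```

View pics/press.png

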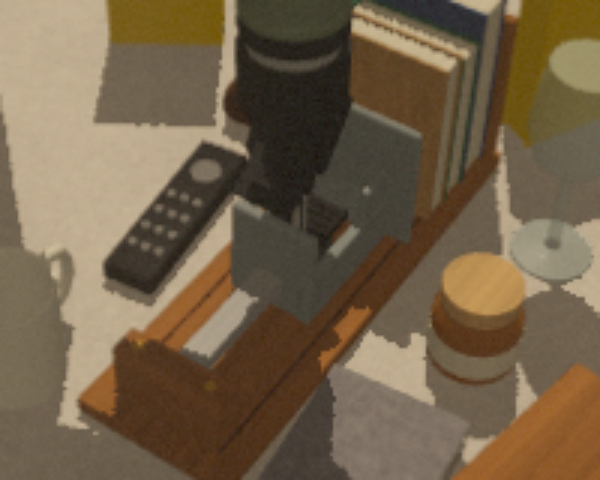

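The fingertips rest on the pad just inside the lip, in the crop at about (300,215). They carry 2.8 N, so the spring is just starting to yield. I'll press further.

Call:
move_arm:
  moves:
    - {"offset": [0,0,0.002],"spin": 0,"gripper": 0}
    - {"offset": [0,0,0.002],"spin": 0,"gripper": 0}
    - {"offset": [0,0,0.002],"spin": 0,"gripper": 0}
    - {"offset": [0,0,0.002],"spin": 0,"gripper": 0}
    - {"offset": [0,0,0.002],"spin": 0,"gripper": 0}
    - {"offset": [0,0,0.001],"spin": 0,"gripper": 0}
    - {"offset": [0,0,0.001],"spin": 0,"gripper": 0}
    - {"offset": [0,0,0.001],"spin": 0,"gripper": 0}
    - {"offset": [0,0,0.001],"spin": 0,"gripper": 0}
    - {"offset": [0,0,0.001],"spin": 0,"gripper": 0}

```text
time: 5.75
eef_pos: [571.5, 69.0, 64.0]
orientation: [-0.0, 0.773, -0.634, 0.009]
ft_force: [-5.4, 0.0, 9.7]
gripper_width: 0.1
```

```bash
python3 s.py
```

```text
5.75 [571.5  69.   64. ] rack xy 0.7763078042460687 -23.205286381833968 toolx deg -78.71200391269343 tilt [ 0. -0. -1.] F [-5.4  0.   9.7] rackF -5.261983859531852 1.0261875718671105 0.10329007265104173
to above pad, tool axes [ -0.7  -0.7 -36. ]
```

Call:
move_arm:
  moves:
    - {"offset": [0.003,0,0.001],"spin": 0,"gripper": 0}
    - {"offset": [0.003,0,0.001],"spin": 0,"gripper": 0}
    - {"offset": [0.004,0,0.001],"spin": 0,"gripper": 0}
    - {"offset": [0.004,0,0.001],"spin": 0,"gripper": 0}
    - {"offset": [0.004,0,0.001],"spin": 0,"gripper": 0}
    - {"offset": [0.004,0,0.001],"spin": 0,"gripper": 0}
    - {"offset": [0.004,0,0.001],"spin": 0,"gripper": 0}
    - {"offset": [0.004,0,0.001],"spin": 0,"gripper": 0}
    - {"offset": [0.004,0,0.001],"spin": 0,"gripper": 0}
    - {"offset": [0.004,0,0.001],"spin": 0,"gripper": 0}

```text
time: 7.0
eef_pos: [578.0, 35.2, 64.0]
orientation: [-0.002, 0.774, -0.634, 0.005]
ft_force: [-5.3, 1.2, 10.0]
gripper_width: 0.3
```

```bash
python3 s.py
```

```text
7.0 [578.   35.2  64. ] rack xy 0.7039534359387283 -57.60833507721679 toolx deg -78.65640547168859 tilt [ 0. -0. -1.] F [-5.3  1.2 10. ] rackF -5.010520799529902 2.14637754453567 0.31151094222425946
to above pad, tool axes [-35.4  -0.8 -36.2]
```

The bookend is moving with about 2 N of drag and the pad is still fully down.

Call:
move_arm:
  moves:
    - {"offset": [0.005,0,0.001],"spin": 0,"gripper": 0}
    - {"offset": [0.006,0,0.001],"spin": 0,"gripper": 0}
    - {"offset": [0.006,0,0.001],"spin": 0,"gripper": 0}
    - {"offset": [0.006,0,0.001],"spin": 0,"gripper": 0}
    - {"offset": [0.006,0,0.001],"spin": 0,"gripper": 0}
    - {"offset": [0.006,0,0.001],"spin": 0,"gripper": 0}
    - {"offset": [0.006,0,0.001],"spin": 0,"gripper": 0}
    - {"offset": [0.006,0,0.001],"spin": 0,"gripper": 0}
    - {"offset": [0.005,0,0.001],"spin": 0,"gripper": 0}
    - {"offset": [0.004,0,0.001],"spin": 0,"gripper": 0}

```text
time: 8.25
eef_pos: [588.2, -17.9, 64.0]
orientation: [-0.002, 0.774, -0.633, 0.002]
ft_force: [-4.5, 1.2, 9.5]
gripper_width: -0.1
```

```bash
python3 s.py
```

```text
8.25 [588.2 -17.9  64. ] rack xy 0.5969573769409281 -111.68089083484591 toolx deg -78.60134967312506 tilt [ 0.  0. -1.] F [-4.5  1.2  9.5] rackF -4.155859539251346 2.0097627392173014 -0.14231458920482135
to above pad, tool axes [-89.7  -1.2 -36. ]
```

Call:
move_arm:
  moves:
    - {"offset": [0.003,0,0.001],"spin": 0,"gripper": 0}
    - {"offset": [0.003,0,0.001],"spin": 0,"gripper": 0}
    - {"offset": [0.003,0,0.001],"spin": 0,"gripper": 0}
    - {"offset": [0.003,0,0.001],"spin": 0,"gripper": 0}
    - {"offset": [0.003,0,0.001],"spin": 0,"gripper": 0}
    - {"offset": [0.003,0,0.001],"spin": 0,"gripper": 0}
    - {"offset": [0.003,0,0.001],"spin": 0,"gripper": 0}
    - {"offset": [0.003,0,0.001],"spin": 0,"gripper": 0}
    - {"offset": [0.003,0,0.001],"spin": 0,"gripper": 0}
    - {"offset": [0.003,0,0.001],"spin": 0,"gripper": 0}

```text
time: 9.5
eef_pos: [591.0, -31.7, 64.2]
orientation: [-0.01, 0.774, -0.634, -0.01]
ft_force: [-6.8, 10.2, 12.7]
gripper_width: -0.1
```

```bash
python3 s.py
```

```text
9.5 [591.  -31.7  64.2] rack xy 0.7485444379187559 -125.78789218509937 toolx deg -78.64193172141964 tilt [-0.  0. -1.] F [-6.8 10.2 12.7] rackF -4.702382989990215 11.270666519048607 -0.06077362018465164
to above pad, tool axes [-104.8   -1.   -32.9]
```

The force along the bar has risen to 11 N after about 103 mm, so the jaw looks to be at the stop. I'll push once more to be sure, then measure.

Call:
move_arm:
  moves:
    - {"offset": [0.004,0,0.001],"spin": 0,"gripper": 0}
    - {"offset": [0.004,0,0.001],"spin": 0,"gripper": 0}
    - {"offset": [0.004,0,0.001],"spin": 0,"gripper": 0}
    - {"offset": [0.004,0,0.001],"spin": 0,"gripper": 0}
    - {"offset": [0.004,0,0.001],"spin": 0,"gripper": 0}
    - {"offset": [0.004,0,0.001],"spin": 0,"gripper": 0}
    - {"offset": [0.004,0,0.001],"spin": 0,"gripper": 0}
    - {"offset": [0.004,0,0.001],"spin": 0,"gripper": 0}
    - {"offset": [0.004,0,0.001],"spin": 0,"gripper": 0}
    - {"offset": [0.004,0,0.001],"spin": 0,"gripper": 0}

```text
time: 10.75
eef_pos: [590.2, -29.3, 65.5]
orientation: [-0.028, 0.774, -0.631, -0.04]
ft_force: [-7.4, 11.4, 13.6]
gripper_width: -0.3
```

```bash
python3 s.py
python3 - <<'E'
from h import *
a,_=robot.read_camera("scene");b,_=robot.read_camera("top")
a=cv2.resize(a[170:310,210:410],(570,400));b=cv2.resize(b[135:245,165:370],(570,306));b=b[:200]
cv2.imwrite("pics/end.png",np.vstack([a,b]))
E
```

```text
10.75 [590.2 -29.3  65.5] rack xy 0.37523464518248484 -123.23123904054631 toolx deg -78.39314669078014 tilt [-0.   0.1 -1. ] F [-7.4 11.4 13.6] rackF -5.065043892893598 12.617507917965666 -0.3297054739921587
to above pad, tool axes [-104.1   -1.5  -24.5]
```

View pics/end.png

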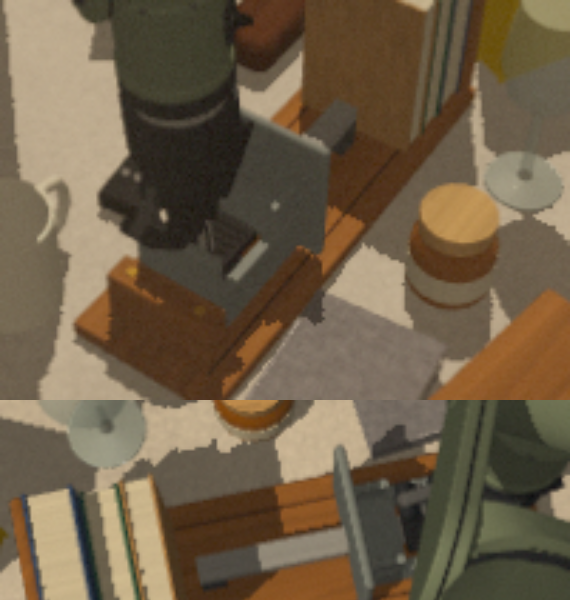

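Both views agree: the lip is against the end stop (scene crop around (190,280)), and the pad is still down under the fingertips. The tool has tilted about 5° from pushing. I'll ease the push, lift straight off the pad, then back away.

Call:
move_arm:
  moves:
    - {"offset": [0,0,0],"spin": 0,"gripper": 0}
    - {"offset": [0,0,-0.002],"spin": 0,"gripper": 0}
    - {"offset": [0,0,-0.003],"spin": 0,"gripper": 0}
    - {"offset": [0,0,-0.004],"spin": 0,"gripper": 0}
    - {"offset": [0,0,-0.004],"spin": 0,"gripper": 0}
    - {"offset": [-0.0005,0,-0.005],"spin": 0,"gripper": 0}
    - {"offset": [-0.0005,0,-0.005],"spin": 0,"gripper": 0}
    - {"offset": [-0.0015,0,-0.005],"spin": 0,"gripper": 0}
    - {"offset": [-0.0015,0,-0.005],"spin": 0,"gripper": 0}
    - {"offset": [-0.001,0,-0.005],"spin": 0,"gripper": 0}

```text
time: 12.1
eef_pos: [590.8, -27.9, 105.5]
orientation: [-0.029, 0.774, -0.631, -0.039]
ft_force: [1.3, -0.1, 0.0]
gripper_width: -0.0
```

```bash
python3 s.py
```

```text
12.1 [590.8 -27.9 105.5] rack xy 1.2652870044390232 -122.01662840698732 toolx deg -78.38590769747309 tilt [-0.   0.1 -1. ] F [ 1.3 -0.1  0. ] rackF 1.2749899332090946 -0.39174639694946267 -0.036371645807328545
to above pad, tool axes [-99.   -0.9  15.1]
```

Contact is off. I'm rising and moving aside so the cameras can see.

Call:
move_arm:
  moves:
    - {"offset": [-0.002,0,-0.03],"spin": 0,"gripper": 0}
    - {"offset": [-0.003,0,-0.03],"spin": 0,"gripper": 0}
    - {"offset": [-0.003,0,-0.03],"spin": 0,"gripper": 0}
    - {"offset": [-0.003,0,-0.03],"spin": 0,"gripper": 0}
    - {"offset": [0.04,0.035,-0.005],"spin": 0,"gripper": 0}
    - {"offset": [0.04,0.035,-0.004],"spin": 0,"gripper": 0}
    - {"offset": [0.04,0.035,-0.004],"spin": 0,"gripper": 0}
    - {"offset": [0.04,0.035,-0.004],"spin": 0,"gripper": 0}
    - {"offset": [0.04,0.035,-0.004],"spin": 0,"gripper": 0}
    - {"offset": [0,0,0],"spin": 0,"gripper": 0}

```text
time: 13.35
eef_pos: [458.5, -266.8, 236.6]
orientation: [-0.029, 0.776, -0.63, -0.036]
ft_force: [0.6, 1.8, 0.8]
gripper_width: 0.1
```

```bash
python3 s.py
python3 - <<'E'
from h import *
np.set_printoptions(precision=1,suppress=True)
a,_=robot.read_camera("scene");b,d=robot.read_camera("top")
cv2.imwrite("pics/fin.png",np.hstack([cv2.resize(a,(400,300)),cv2.resize(b,(400,300))]))
al=np.radians(11);x=np.array([np.cos(al),np.sin(al)]);y=np.array([-x[1],x[0]])
for l in ("lip_face","pad_top"):
    for q in robot.spot_point("top",l)[:1]:
        w=world("top",q['uv'],d);e=w[:2]-[566.3,91.6];print(l,q['score'],w,e@x,e@y)
c=robot.get_calibration("top");K=np.array([[c['fx'],0,c['cx']],[0,c['fy'],c['cy']],[0,0,1.]])
v,u=np.mgrid[0:420,0:560]
n=cv2.undistortPoints(np.stack([u,v],-1).reshape(-1,1,2).astype(float),K,np.array(c['dist'],float))[:,0]
z=d.ravel();P=((np.c_[n*z[:,None],z]-np.array(c['t']).ravel())@np.array(c['R']))[z>0];e=P[:,:2]-[566.3,91.6];rx,ry=e@x,e@y
for nm,z0,z1,y0,y1 in(("lip",97,108,-170,-100),("plate",125,138,-90,40),("pad",69,80,-140,-85)):
    m=(abs(rx)<60)&(P[:,2]>z0)&(P[:,2]<z1)&(ry>y0)&(ry<y1);print(nm,m.sum(),np.median(ry[m]) if m.any() else 0,np.median(P[m,2]) if m.any() else 0)
E
```

```text
13.35 [ 458.5 -266.8  236.6] rack xy -174.16876549426468 -331.2829720099072 toolx deg -78.12982894702172 tilt [-0.   0.1 -1. ] F [0.6 1.8 0.8] rackF 0.9660339163925981 1.662354718371435 0.11734576430526836
to above pad, tool axes [-292.8 -180.   163.9]
lip_face 0.73 [594.3 -45.6  69.3] 1.3418531014703532 -140.06301866868537
pad_top 0.61 [584.6 -23.2  73.9] -3.979908174940584 -116.15507280904326
lip 162 -148.41969085355925 102.46673301218746
plate 213 -41.11552311525872 130.96776349483866
pad 487 -111.4553232063076 74.16666204880326
```

View pics/fin.png

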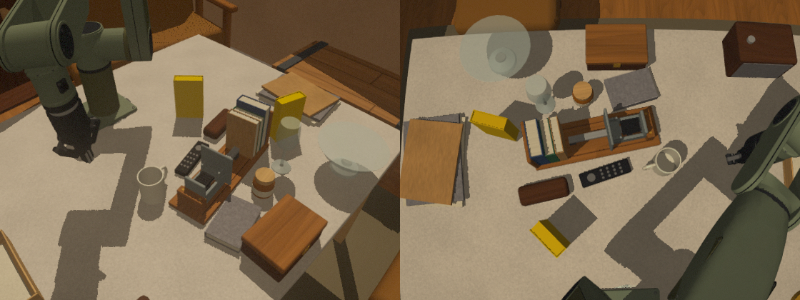

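Everything else is standing where it was, the lip is at the stop and the pad is up at 74 mm. My lip estimate leaves a possible gap of 1–2 mm, so I'll check that against the stop's face directly.

Run:
```python
from h import *
al=np.radians(11);x=np.array([np.cos(al),np.sin(al)]);y=np.array([-x[1],x[0]])
W=np.load("W.npy").reshape(-1,3);e=W[:,:2]-[566.3,91.6];rx,ry=e@x,e@y
m=(abs(rx)<35)&(W[:,2]>60)&(W[:,2]<67)&(ry<-120);print("stop top ry pct before",np.percentile(ry[m],[0,2,10,50,90,98,100]).round(1))
m=(abs(rx)<33)&(W[:,2]>99)&(W[:,2]<106)&(ry<-30)&(ry>-70);print("lip before",np.percentile(ry[m],[0,2,50,98,100]).round(1))
np.set_printoptions(precision=1,suppress=True)
a,_=robot.read_camera("scene");b,d=robot.read_camera("top")
c=robot.get_calibration("top");K=np.array([[c['fx'],0,c['cx']],[0,c['fy'],c['cy']],[0,0,1.]])
v,u=np.mgrid[0:420,0:560]
n=cv2.undistortPoints(np.stack([u,v],-1).reshape(-1,1,2).astype(float),K,np.array(c['dist'],float))[:,0]
z=d.ravel();P=(np.c_[n*z[:,None],z]-np.array(c['t']).ravel())@np.array(c['R']);e=P[:,:2]-[566.3,91.6];rx,ry=e@x,e@y
m=(abs(rx)<33)&(P[:,2]>99)&(P[:,2]<106)&(ry<-100);print("lip now",np.percentile(ry[m],[0,2,50,98,100]).round(1))
m=(abs(rx)<33)&(P[:,2]>5)&(P[:,2]<58)&(ry<-150)&(ry>-165);print("low points in gap",m.sum())
A=cv2.resize(a[205:315,225:355],None,fx=4,fy=4,interpolation=cv2.INTER_CUBIC);B=cv2.resize(b[140:215,295:370],(275,275),interpolation=cv2.INTER_CUBIC)
B=cv2.copyMakeBorder(B,0,A.shape[0]-275,0,0,cv2.BORDER_CONSTANT);cv2.imwrite("pics/gap.png",np.hstack([A,B]))
```

```text
stop top ry pct before [-179.  -178.2 -176.2 -166.3 -156.4 -154.6 -153.6]
lip before [-51.6 -51.3 -46.4 -42.1 -41.6]
lip now [-154.  -153.7 -148.6 -144.3 -143.9]
low points in gap 1
```

View pics/gap.png

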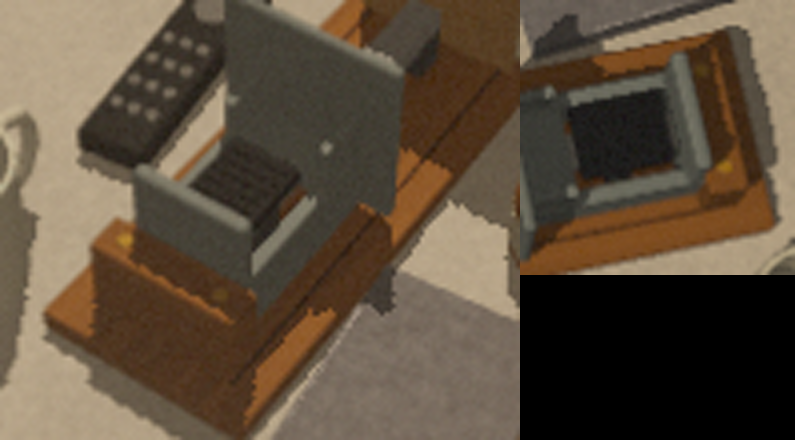

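The enlarged view shows the lip flush with the wooden stop and no gap. The measured lip back is at -154 and the stop's front edge at -153.6 to -154.6. I'm handing in.

```bash
python3 -c "
from workcell import robot
print(robot.get_obs()['ft_force']);print(robot.finish_job())"
```

```text
[ 0.33937148 -0.0488417   0.6620083 ]
the job is handed in; nothing more can be done
None
```

The bookend is back against the wooden end stop and locked, and I have handed the job in at about 14 s of the 32 s allowed.

- **What I did:** I pressed the release pad fully down with shut fingertips (TCP at 64 mm, about 10 N). Then, with the pad held down, I pushed the bookend about 102 mm along its bar until the force rose from about 2 N to 12 N at the stop. Finally I lifted straight off and moved well clear.
- **At the stop:** The back of the lip measures at rack y = -154 mm and the front edge of the stop at -153.6 to -154.6 mm. The enlarged view shows no gap.
- **Release:** The pad has sprung back up to 74 mm.
- **Other things:** In the pictures the books are still standing in the rack, and nothing else looks moved.
- **Robot:** It was touching nothing at hand-in, with under 1 N at the wrist.

**Checks that disagreed:** A first estimate of the lip position suggested a 1.6 mm gap, which is within the calibration error; the direct comparison with the stop's edge did not bear it out. The lip-point detector's last reading was off (69 mm high instead of 90), so I relied on the depth data instead. The tool also tilted about 5° during the final push against the stop; the forces stayed low (under 20 N).

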